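# Snap the bearing cap into the evaporator drive head

### The arm

A 6-joint arm with a two-finger parallel gripper is mounted at the origin on the work surface. World frame = base frame: x ahead of the robot, y to its left, z up, the work surface at z = 0. Lengths are in m, angles in rad, forces in N, time in s.
With the tool pointing down it reaches from about 0.375 to 0.975 m from the base axis. Payload 3.8 kg.
Tool frame: the origin (TCP) lies on the centre line of the jaws, within the pads' length; the fingertips stand 17 mm ahead of it and the grasp point (between the pads) lies 2 mm behind it; z points along the fingers, x is the direction in which the jaws open and shut, and the axes are right-handed (so a half turn about z gives the same grasp; the last joint's range is limited). The gripper opens to 85 mm and grips with 20 to 120 N. Pads are 22 mm wide; open, the fingers measure 114 mm over their backs; the gripper's body (76 mm by 85 mm) begins 54 mm behind the grasp point. The pads swing forward as they close: fully open they stand 13 mm farther back than shut.
Start: joints at [1.248, 0.264, 1.604, -0, 1.274, -0.037], TCP at [0.19, 0.648, 0.248] pointing down, gripper open.
Joint ranges: [-2.63, 2.63], [-0.94, 2.18], [0.31, 2.57], [-1.31, 4.45], [0, 2.66], [-2.55, 2.55]. Speed limits (rad/s): [2.57, 2.57, 3.14, 3.14, 3.14, 3.14].

### API

Orientations are given as a unit quaternion [x, y, z, w].
In Python, from workcell import * gives the robot as it stands. The module is installed in compiled form; this text tells all that it offers. Calls block until the motion is done:
- goto(position, orientation): joint-space move of the TCP to a pose.
- movel(position, attitude=None, velocity=0.15, guard=None): straight line of the TCP; attitude=None keeps the orientation; velocity is the mean speed in m/s. With guard (N) it stops when the force on the tool has changed by that much, and returns True; else False.
- set_joints(angles): joint-space move.
- grip(opening): finger opening in m; the grip force is fixed at half the most; returns when the fingers have stopped.
- pause(seconds).
- inverse_kinematics(position, orientation): joint angles nearest the present ones, or None.
- get_obs(): the state.
- get_image(name): name is "scene" or "top" or "wrist"; returns a dict with "frame" (480x640x3 uint8, red, green, blue), "z_map" (480x640 float32, m along the optical axis (not along the pixel's ray), 0 where there is no reading), "intrinsics" (3x3 intrinsics, pixels), "R" (3x3) and "t" (3): a world point X has camera coordinates R X + t. Camera axes: x right, y down, z forward; pixel columns grow to the right and rows downward; lengths in m; the calibration is good to about 2 mm. A picture is of the moment at which its call begins.
A pose or a line that the arm cannot do raises MotionError and nothing moves.
- hand_in(): hands the job in, once; it reports no verdict.
The state is a dict: "time_s": time; "joints": joint angles; "dq": joint speeds; "joint_efforts": joint torques, N m; "position": TCP position; "ee_rot": TCP orientation; "ft_force": force on the tool from outside, world axes, zero at the start; "ft_torque": the same for the moment, N m; "gripper_width": finger opening in m.
Only numpy, scipy, OpenCV 4.12 (cv2) and the standard library are available. Lean on these libraries where they do the work, as an engineer would, in place of code of your own. Each camera call takes 0.05 s, during which the arm holds its last target. There are 200 camera calls.

### The job

Take the green-handled pusher out of its sloping blue cradle and, holding it upright, press the orange bearing cap straight down into the recess of the cream drive head until it snaps fully home, flush with the rim. Press with the pusher, not with the gripper itself, then lay the pusher back in its cradle as it lay before, let go, and leave the bottle, the flask and the red dish where they stand.

Things in the scene. Friction and masses are not known exactly. Their poses are not given: they have to be found in the camera images.
- head: Cream round drive head 100 mm across, fixed on a 130 mm square aluminium plate; origin on the bench under its centre, z up. Its top rim is 80 mm above the bench. A motor stub reaches 93 mm out along its +x, 14 to 60 mm above the bench.
- head_rim (a point): Centre of the recess mouth in the top of the drive head, level with the rim. The recess is 52 mm across and 20 mm deep with a flat floor; four sprung steel balls, 6 mm across, stand out of its wall 13 mm above the floor and catch the cap.
- cap_top (a point): Centre of the flat top of the orange cap; z up. Cap 49 mm across, 20 mm tall, 60 g, tapered foot, groove round it. At the start it stands loose and level on the catch balls, its top 12 mm above the rim. Pushed centrally it resists with up to about 12 N over the first 4 mm, then slides on, and 8 mm down the catches snap into the groove and hold it (off-centre it cocks and jams), foot on the recess floor, top flush with the rim.
- pusher_grip (a point): Point on the pusher's axis to grasp it at, in the handle, 120 mm from the foot's face; z runs from foot to handle, x and y are square to the handle's flat sides. Pusher 220 g, 150 mm long; from the foot's face: white foot 36 mm across to 14 mm, shaft 18 across to 88, collar 36 across to 98 (fingers can bear on it), green handle 24 x 24 mm square to 150.
- pusher_foot (a point): Centre of the flat face of the pusher's white foot, 120 mm from pusher_grip along the pusher's -z.
- cradle_rest (a point): Where pusher_grip is when the pusher lies home in the cradle, with the axes the pusher has there: z, along the trough and up, leans 28 degrees from vertical (handle end towards the robot's side), y is level, x points out of the trough's open side (up and away from the robot).
- cradle: Fixed cradle: blue base 150 x 100 mm (origin under it, z up) carrying a sloping 90 degree V trough of two 36 mm wide aluminium plates, open on the side away from the robot. The trough holds foot and collar, reaching from the foot's face (stopped by a bottom plate) to 94 mm along; the handle sticks out free. Draw the pusher out along its z or lift it along cradle_rest's x.
- bottle: Bystander: small amber bottle with a blue cap, 60 mm across, 120 mm tall; origin at the centre of its underside. Must not be moved.
- flask: Bystander: clear conical glass flask, 80 mm across the foot, 102 mm tall; origin at the centre of its underside. Must not be moved.
- dish: Bystander: flat red covered dish, 90 mm across, 14 mm tall; origin at the centre of its underside. Must not be moved.
There are look-alikes about, which are no part of the job. Of the things like the part that bears pusher_grip, leave any that is brown; of the rest the smaller one is meant.

How it is judged:
On the way, in this order (a step that is already met when the one before it is completed fails the run):
1. the pusher is out of the cradle, held upright (within 15 degrees) (distance between pusher_grip and cradle_rest above 0.08 m and angle between pusher_grip's own z axis and vertical below 0.26 rad), for 0.1 s.
2. the foot of the upright pusher (within 15 degrees) presses on the cap (contact force between pusher and cap above 1 N and angle between pusher_grip's own z axis and vertical below 0.26 rad and horizontal distance between pusher_foot and cap_top below 0.02 m).
3. the cap has snapped home: its top within 2.5 mm of the rim's level, level and centred (z of cap_top in the frame of head_rim below 0.0025 m and horizontal distance between cap_top and head_rim below 0.005 m and angle between cap_top's own z axis and vertical below 0.08 rad), for 0.2 s.
At the end, for the whole second after the job is handed in: The cap is home in the drive head (top within 2.5 mm of the rim's level, within 5 mm of centre, level within 4.5 degrees), and the pusher lies at rest in its cradle (grip point within 15 mm of cradle_rest, axis within 8 degrees of its old lean), let go (all of step 3 and distance between pusher_grip and cradle_rest below 0.015 m and angle between the z axis of pusher_grip and the z axis of cradle_rest, either way round below 0.14 rad and linear speed of each of pusher, cap below 0.02 m/s); the robot touches nothing.
It fails at once if the gripper or arm itself presses on the cap (contact force between any of the fingers, the arm and cap above 1.5 N).
It fails at once if a bystander (bottle, flask or dish) is moved by more than 15 mm (distance of any of bottle, flask, dish from where it was at the start of the episode above 0.015 m).
It also fails if it takes over 43 s, if anything falls off the work surface, if the arm or the gripper's body presses on something with over 40 N, if the wrist force passes 120 N, or if a joint passes its speed limit or range.

## Working session

There is one attempt and no reset: what is moved stays moved. The work goes in short steps, each a Python script; the robot and the scene stay as the last script left them, time stands still between calls to the robot, and variables do not carry over. Pictures are saved under pics/ and viewed, about 8 in all and at most 12, crops included, and the job is handed in when it is done.

```bash
mkdir -p pics; cat > h.py <<'E'
import numpy as np, cv2, pickle
from workcell import *
def snap(n,tag):
    d=get_image(n); pickle.dump(d,open(f'pics/{tag}.pkl','wb')); cv2.imwrite(f'pics/{tag}.png',d['frame'][:,:,::-1]); return d
def load(tag): return pickle.load(open(f'pics/{tag}.pkl','rb'))
def cloud(d):
    z=d['z_map'];v,u=np.mgrid[:z.shape[0],:z.shape[1]];K=d['intrinsics']
    c=np.stack([(u-K[0,2])/K[0,0]*z,(v-K[1,2])/K[1,1]*z,z],-1)
    P=(c-d['t'])@d['R']; P[z==0]=np.nan; return P
def onplane(d,u,v,h):
    r=d['R'].T@np.linalg.inv(d['intrinsics'])@np.array([u,v,1.]); o=-d['R'].T@d['t']; return o+r*(h-o[2])/r[2]
E
python3 - <<'E'
from h import *
for n in("scene","top"): 
    d=snap(n,n+'0'); print(n,-d['R'].T@d['t'],d['R'][2])
print(get_obs())
E
```

```text
scene [ 1.19246136 -0.71542007  1.23331367] [-0.38566622  0.48281048 -0.78622873]
top [ 0.569966   -0.03883829  1.57138151] [ 0.06934583  0.01581758 -0.99746727]
{'time_s': 0.1, 'joints': array([ 1.24810473e+00,  2.64712373e-01,  1.60524099e+00,  1.10522913e-05,
        1.27366607e+00, -3.69142192e-02]), 'dq': array([ 0.00062288, -0.00135107, -0.00211133,  0.00053161, -0.0018154 ,
        0.00017994]), 'joint_efforts': array([ 1.27680041e-04, -5.16702139e+01, -3.68587303e+01, -1.10401193e-04,
        6.21985891e-03, -2.75372224e-05]), 'position': array([0.19009722, 0.6470379 , 0.24706126]), 'ee_rot': array([ 8.00595150e-01,  5.99204789e-01, -8.36178053e-04,  5.72530137e-04]), 'ft_force': array([-0.94605006, -0.31006992,  0.09806298]), 'ft_torque': array([ 0.00881744, -0.03867912,  0.01913461]), 'gripper_width': 0.08545453934411669}
```

View pics/scene0.png

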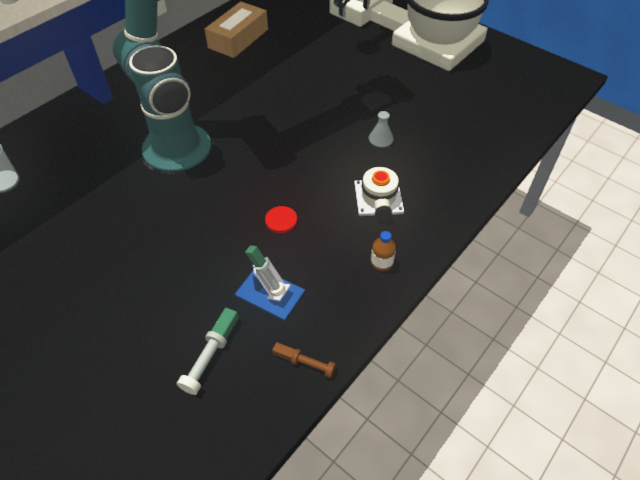

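View pics/top0.png

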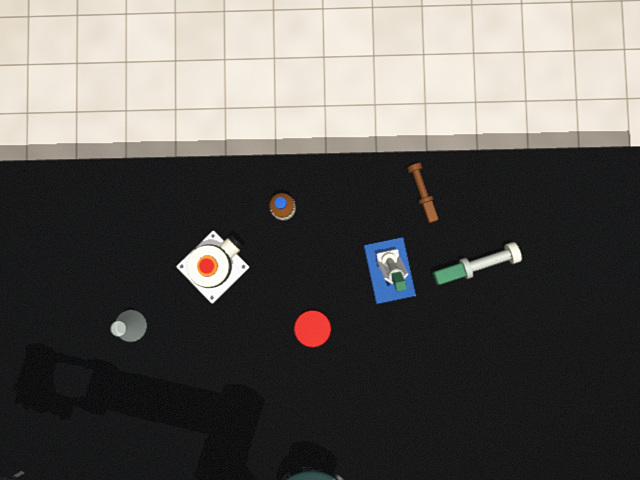

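The scene view shows these candidates:
- A small green-handled pusher in the blue cradle, at scene (265,270) and top (393,272).
- A larger green pusher lying on the bench, at scene (210,350).
- A brown pusher, at scene (303,358).

By the description, I want the one in the cradle. The head is at top (209,267), the bottle at (283,206), the flask at (130,326) and the dish at (312,329).

```bash
cat > m.py <<'E'
from h import *
for n in("top","scene"):
    d=load(n+'0');P=cloud(d);f=d['frame'];hsv=cv2.cvtColor(f,cv2.COLOR_RGB2HSV)
    H,S,V=[hsv[...,i].astype(int) for i in range(3)]
    def comp(m,name):
        k,l,s,c=cv2.connectedComponentsWithStats(m.astype(np.uint8))
        for i in range(1,k):
            if s[i,4]>40: 
                q=P[l==i]; q=q[~np.isnan(q[:,2])]
                print(n,name,s[i,4],c[i].round(1),np.median(q,0).round(4),'z',np.percentile(q[:,2],[2,98]).round(3))
                yield l==i,c[i],q
    onb=(P[...,0]>0.2)&(P[...,0]<1.0)&(P[...,2]<.25)
    for m,c,q in comp((H>=105)&(H<122)&(S>140)&(V>60)&onb,'blue'):
        pts=P[m]; pts=pts[np.abs(pts[:,2]-np.median(pts[:,2]))<.004][:,:2]
        print('  rect',cv2.minAreaRect(pts.astype(np.float32)))
    for m,c,q in comp((H>60)&(H<90)&(S>70)&onb,'green'): print('  ',onplane(d,*c,.13))
    for m,c,q in comp(((H<14)|(H>175))&(S>190)&(V>150)&onb,'orange'): print('  ',onplane(d,*c,.092))
    z=P[...,2]; 
    for m,c,q in comp((S<60)&(V>120)&onb&(abs(z-.08)<.006),'rim'):
        print('  circ',cv2.minEnclosingCircle(q[:,:2].astype(np.float32)))
    for m,c,q in comp((S<60)&(V>120)&onb&(z<.02)&(z>.004),'plate'): print('  rect',cv2.minAreaRect(q[:,:2].astype(np.float32)))
E
python3 m.py
python3 - <<'E'
from h import *
d=load('scene0');cv2.imwrite('pics/crop1.png',cv2.resize(d['frame'][235:325,220:320,::-1],None,fx=6,fy=6,interpolation=2))
E
```

```text
top blue 104 [280.1 202.5] [0.7597 0.0577 0.12  ] z [0.113 0.126]
  rect ((0.7597790360450745, 0.05777343362569809), (0.026395173743367195, 0.023882348090410233), 0.3283069431781769)
top blue 1584 [387.7 271.3] [ 0.5886 -0.1948  0.0105] z [0.    0.018]
  rect ((0.5977326035499573, -0.2068692445755005), (0.1508365422487259, 0.10064402967691422), 10.4810791015625)
top green 492 [448.6 273.6] [ 0.5855 -0.3471  0.0419] z [-0.003  0.05 ]
   [ 0.58478582 -0.32909519  0.13      ]
top green 181 [398.7 281.4] [ 0.5699 -0.2092  0.1648] z [0.133 0.175]
   [ 0.56910578 -0.21362922  0.13      ]
top orange 211 [206.2 265.5] [0.6171 0.2383 0.0928] z [0.087 0.1  ]
   [0.61642938 0.23843424 0.092     ]
top orange 1032 [312.1 328.4] [ 0.4572 -0.0095  0.0147] z [0.006 0.021]
   [ 0.46268921 -0.01103401  0.092     ]
top rim 897 [208.  265.8] [0.6147 0.2347 0.0807] z [0.075 0.086]
  circ ((0.6165637373924255, 0.23703905940055847), 0.05034549906849861)
top plate 967 [216.2 269.3] [0.6063 0.2276 0.0127] z [0.005 0.019]
  rect ((0.6162365078926086, 0.2391636073589325), (0.13236768543720245, 0.13250738382339
[... 1514 characters left out ...]
 [0.3177 0.8916 0.0138] z [0.006 0.02 ]
  rect ((0.30291998386383057, 0.8915969729423523), (0.017238611355423927, 0.20514607429504395), 89.86144256591797)
scene plate 73 [376.9 141.8] [0.4812 0.4136 0.0144] z [0.005 0.02 ]
  rect ((0.47187796235084534, 0.41338324546813965), (0.0637102872133255, 0.027712680399417877), 0.4457895755767822)
scene plate 332 [363.  200.6] [0.5982 0.1851 0.0122] z [0.005 0.019]
  rect ((0.5861873626708984, 0.20608465373516083), (0.04744667932391167, 0.13399577140808105), 44.37018585205078)
scene plate 190 [397.3 203.8] [0.6772 0.2388 0.0127] z [0.005 0.019]
  rect ((0.662624180316925, 0.2531510591506958), (0.0374356284737587, 0.0951312929391861), 42.23180389404297)
```

View pics/crop1.png

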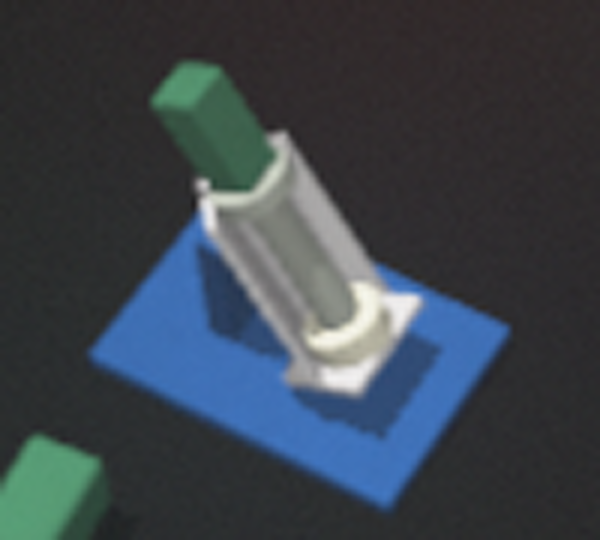

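The crop confirms it: a small pusher with a green handle lies in the blue cradle's trough. Next I estimate its axis from the point clouds and check reach.

```bash
cat >> h.py <<'E'
from scipy.spatial.transform import Rotation as R_
yaw=np.deg2rad(10.7); a=np.deg2rad(28)
hx=np.array([np.cos(yaw),np.sin(yaw),0])
zp=-hx*np.sin(a)+np.array([0,0,np.cos(a)]); yp=np.array([-hx[1],hx[0],0]); xp=np.cross(yp,zp)
F=np.stack([xp,yp,zp],1)   # pusher axes in cradle
def handle(d,c0,rad=.06):
    hsv=cv2.cvtColor(d['frame'],cv2.COLOR_RGB2HSV);P=cloud(d)
    m=(hsv[...,0]>60)&(hsv[...,0]<90)&(hsv[...,1]>70)
    m=cv2.erode(m.astype(np.uint8),np.ones((3,3)))>0
    q=P[m]; q=q[np.linalg.norm(q-c0,axis=1)<rad]; return q
def toolq(zdir,xdir): 
    return R_.from_matrix(np.stack([xdir,np.cross(zdir,xdir),zdir],1)).as_quat()
E
python3 - <<'E'
from h import *
print(F.round(3))
c0=np.array([.572,-.212,.145])
for n in('top0','scene0'):
    q=(handle(load(n),c0)-c0)@F
    print(n,len(q),np.percentile(q,[3,25,50,75,97],axis=0).round(4).tolist())
g=c0-.015*zp
up=np.array([0,0,1.])
for s in(1,-1):
    for b in (0,.1,.15):print(s,b,inverse_kinematics(g+b*zp,toolq(-zp,s*yp)))
    for b in (0,.1): print(' x',inverse_kinematics(g+b*zp,toolq(-zp,s*xp)))
    print(inverse_kinematics(np.array([.6165,.237,.25]),toolq(-up,s*yp)))
E
```

```text
[[ 0.868 -0.186 -0.461]
 [ 0.164  0.983 -0.087]
 [ 0.469  0.     0.883]]
top0 120 [[-0.0074, -0.0054, -0.0107], [0.0031, -0.0014, 0.0083], [0.0094, 0.0028, 0.0238], [0.0107, 0.0068, 0.0272], [0.0126, 0.0111, 0.0316]]
scene0 180 [[-0.0086, -0.0134, -0.0145], [0.0013, -0.0111, -0.002], [0.0067, -0.0072, 0.0111], [0.0095, -0.0016, 0.024], [0.0119, 0.0039, 0.0286]]
1 0 None
1 0.1 None
1 0.15 None
 x [-0.56277168  0.06802579  2.14191988  0.56578944  0.63930199 -1.15919324]
 x [-0.63323638 -0.10805153  2.13127386  0.48326166  0.83112786 -1.09776256]
[ 3.29302312e-01  2.35779379e-01  1.63552257e+00 -4.44089210e-16
  1.27029071e+00 -1.42824425e+00]
-1 0 [-0.56277168  0.06802579  2.14191988  0.56578944  0.63930199  0.41160309]
-1 0.1 [-0.63323638 -0.10805153  2.13127386  0.48326166  0.83112786  0.47303376]
-1 0.15 [-0.67249803 -0.18327601  2.11080348  0.45852995  0.93277832  0.48757908]
 x [-0.56277168  0.06802579  2.14191988  0.56578944  0.63930199  1.98239941]
 x [-0.63323638 -0.10805153  2.13127386  0.48326166  0.83112786  2.04383009]
[ 3.29302312e-01  2.35779379e-01  1.63552257e+00 -4.44089210e-16
  1.27029071e+00  1.71334841e+00]
```

```bash
python3 - <<'E'
from h import *
c0=np.array([.572,-.212,.145]); g=c0+F@[-.001,-.001,-.0025]; print('grip est',g)
grip(.085)
goto(g+.13*zp,toolq(-zp,-yp))
d=snap('wrist','w1'); q=(handle(d,g,.07)-g)@F
print(len(q),np.percentile(q,[1,5,25,50,75,95,99],axis=0).round(4).tolist())
o=get_obs();print(o['time_s'],o['position'])
E
```

```text
grip est [ 0.57247134 -0.21292863  0.14232316]
169 [[-0.0124, -0.0099, 0.029], [-0.012, -0.0091, 0.0293], [-0.0111, -0.0054, 0.03], [-0.0103, -0.0008, 0.0304], [-0.0093, 0.0055, 0.0307], [-0.0078, 0.0093, 0.0314], [-0.0054, 0.0112, 0.0317]]
3.6167 [ 0.51281756 -0.22373302  0.25711815]
```

View pics/w1.png

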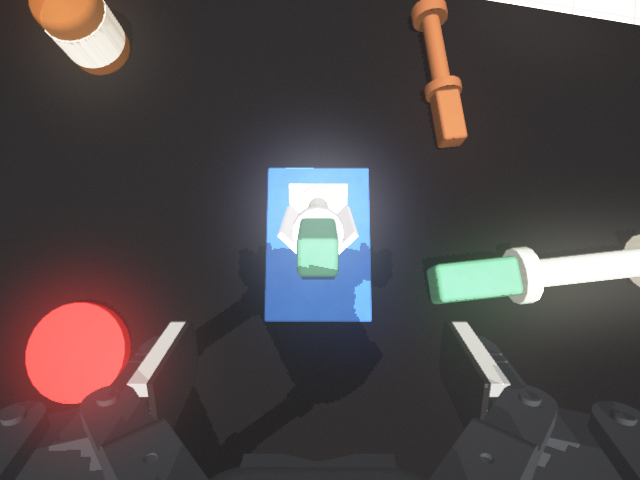

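The handle end is centred at (318,255), lined up with the blue base, and the estimate agrees within about 1 mm. I'll grasp it now.

```bash
cat >> h.py <<'E'
G=np.array([.5725,-.2129,.1423]); TG=G-.002*zp; QC=toolq(-zp,-yp)
E
python3 - <<'E'
from h import *
hit=movel(TG,velocity=.1,guard=15); print(hit,get_obs()['position']-TG)
if not hit:
    grip(0.0); o=get_obs(); print(o['gripper_width'],o['ft_force'],o['position'],TG)
    movel(TG+.07*xp+.005*zp,velocity=.1); print(get_obs()['gripper_width'])
    snap('scene','s2')
    movel(TG+.07*xp+[0,0,.12],velocity=.2)
    # upright over the cap, tool yaw near base angle
    C=np.array([.617,.2375,.0]); up=np.array([0,0,1.])
    best=None
    for t in np.deg2rad(np.arange(-180,180,10)):
        q=toolq(-up,np.array([np.cos(t),np.sin(t),0])); j=inverse_kinematics(C+[0,0,.26],q)
        if j is not None and (best is None or abs(j[5]-.4)<best[0]): best=(abs(j[5]-.4),t,j)
    print(best)
    q=toolq(-up,np.array([np.cos(best[1]),np.sin(best[1]),0]))
    pickle.dump(q,open('qu.pkl','wb'))
    goto(C+[0,0,.26],q)
    for n in('scene','top'): snap(n,n+'2')
    o=get_obs();print(o['time_s'],o['position'],o['ft_force'],o['gripper_width'])
E
python3 - <<'E'
import cv2,numpy as np
a=cv2.imread('pics/scene2.png')[70:230,300:460];b=cv2.imread('pics/s2.png')[200:360,190:350]
cv2.imwrite('pics/cmp2.png',cv2.resize(np.hstack([a,b]),None,fx=2.5,fy=2.5,interpolation=2))
E
```

```text
False [ 0.00031544 -0.00039378  0.0008545 ]
0.023269420089579846 [-3.54872016  2.77738545  5.04562808] [ 0.57337491 -0.21215523  0.14091418] [ 0.57342262 -0.21272567  0.1405341 ]
0.023097501819970525
(np.float64(0.07022627475286136), np.float64(0.0), array([ 3.29773725e-01,  2.31315555e-01,  1.62250762e+00, -4.44089210e-16,
        1.28776948e+00,  3.29773725e-01]))
9.0083 [0.61740715 0.23600095 0.26012021] [ 0.00751794  0.16550281 -1.7415293 ] 0.02358479490588989
```

View pics/cmp2.png

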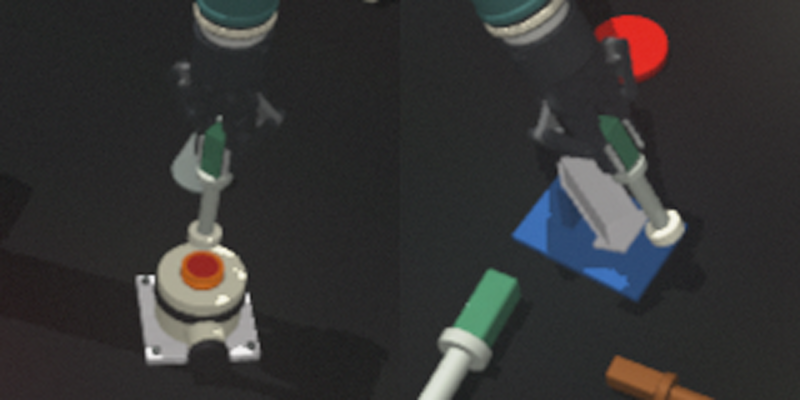

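Left panel: the pusher hangs upright above the cap. Right panel: it came out of the cradle clean. Next I measure the foot's offset and tilt relative to the cap.

```bash
python3 - <<'E'
from h import *
from scipy.optimize import least_squares
d=load('scene2');P=cloud(d);p0=get_obs()['position']
hsv=cv2.cvtColor(d['frame'],cv2.COLOR_RGB2HSV)
near=np.hypot(P[...,0]-p0[0],P[...,1]-p0[1])<.04
light=(hsv[...,1]<90)&(hsv[...,2]>110)
def fit(m,r,n):
    q=P[m]; 
    s=least_squares(lambda c:np.hypot(q[:,0]-c[0],q[:,1]-c[1])-r,p0[:2]+[-.005,.005],loss='soft_l1',f_scale=.002)
    print(n,len(q),s.x,'rms',np.sqrt(np.mean(s.fun**2)),'off from tcp',s.x-p0[:2], 'z',np.percentile(q[:,2],[1,50,99])); return s.x
z=P[...,2]
fit(near&light&(z>.138)&(z<.153),.018,'foot side')
fit(near&light&(z>.225)&(z<.236),.018,'collar side')
fit(near&light&(z>.165)&(z<.215),.009,'shaft')
for n in('scene2','scene0','top0'):
    d=load(n);Q=cloud(d);h=cv2.cvtColor(d['frame'],cv2.COLOR_RGB2HSV)
    m=((h[...,0]<20)|(h[...,0]>172))&(h[...,1]>150)&(np.hypot(Q[...,0]-.617,Q[...,1]-.237)<.04)
    t=m&(Q[...,2]>.086); ys,xs=np.nonzero(t)
    (cx,cy),r=cv2.minEnclosingCircle(np.stack([xs,ys],1).astype(np.float32))
    print(n,'cap',t.sum(),onplane(d,cx,cy,.09)[:2],Q[t].mean(0))
E
```

```text
foot side 40 [0.61778519 0.23019771] rms 0.0030779464023123243 off from tcp [ 0.00037804 -0.00580324] z [0.14355821 0.14958445 0.15286276]
collar side 20 [0.61763359 0.23417053] rms 0.0020793384375735065 off from tcp [ 0.00022645 -0.00183042] z [0.22785737 0.2337741  0.23592003]
shaft 59 [0.61713    0.23021448] rms 0.0021668680796171347 off from tcp [-0.00027714 -0.00578646] z [0.16621651 0.18734799 0.21424141]
scene2 cap 165 [0.61550242 0.23362886] [0.6164796  0.23325587 0.09262221]
scene0 cap 166 [0.61550242 0.23362886] [0.61636816 0.23308699 0.09252962]
top0 cap 312 [0.61606383 0.23713363] [0.61631529 0.23694201 0.09266385]
```

```bash
python3 - <<'E'
from h import *
movel(np.array([.6165,.2370,.222]),velocity=.1)
for n in('scene','wrist'): snap(n,n+'3')
print(get_obs()['position'],get_obs()['time_s'])
a=cv2.imread('pics/scene3.png')[110:220,325:435];b=cv2.imread('pics/wrist3.png')
a=cv2.resize(a,(480,480),interpolation=2); cv2.imwrite('pics/cmp3.png',np.hstack([a[:,80:400],b[:,80:560]]))
E
```

```text
[0.61704312 0.23712441 0.22275452] 9.6417
```

View pics/cmp3.png

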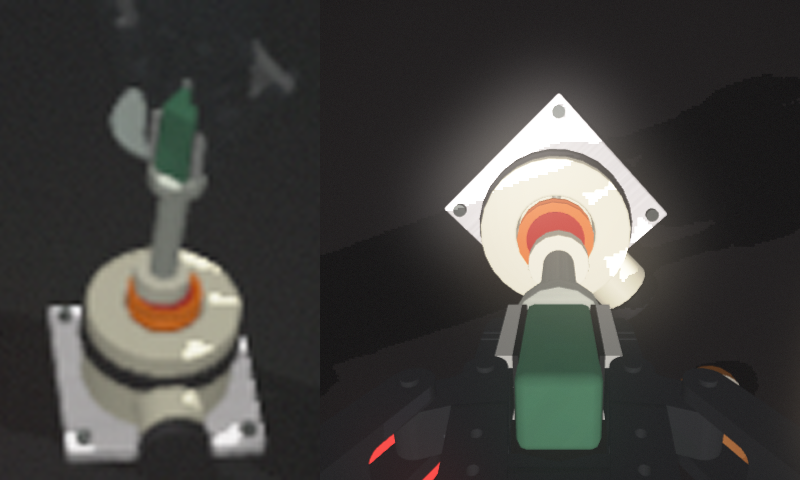

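```bash
python3 - <<'E'
from h import *
d=load('wrist3');p=np.array([.61704312,.23712441,.22275452])
h=cv2.cvtColor(d['frame'],cv2.COLOR_RGB2HSV)
red=((h[...,0]<20)|(h[...,0]>172))&(h[...,1]>90)&(h[...,2]>120); red[330:]=0; red[:, :200]=0; red[:,430:]=0
ys,xs=np.nonzero(red); print('red box',xs.min(),xs.max(),ys.min(),ys.max())
# foot: non-red below dark-red disc
for c in(310,317,324): print(c,[(r,h[r,c].tolist()) for r in range(222,244,2)])
for r in (250,256): print(r,np.nonzero(red[r])[0][[0,-1]], h[r,285:350:4,1].tolist())
fz=p[2]-.118+.014
c=(xs.min()+xs.max())/2
print('cap edge',onplane(d,c,ys.min()-.5,.092),'lr',onplane(d,xs.min(),232,.092),onplane(d,xs.max(),232,.092))
for r in (230,232,234): print('foot apex',r,onplane(d,317,r,fz))
E
```

```text
red box 277 353 198 263
310 [(222, [2, 141, 213]), (224, [2, 142, 212]), (226, [2, 143, 212]), (228, [2, 145, 213]), (230, [3, 143, 210]), (232, [18, 36, 177]), (234, [19, 36, 177]), (236, [19, 35, 197]), (238, [22, 19, 244]), (240, [22, 19, 244]), (242, [22, 19, 243])]
317 [(222, [3, 144, 213]), (224, [3, 144, 213]), (226, [2, 144, 212]), (228, [2, 145, 211]), (230, [7, 82, 187]), (232, [18, 37, 179]), (234, [19, 34, 185]), (236, [22, 19, 244]), (238, [23, 18, 243]), (240, [22, 20, 244]), (242, [22, 19, 244])]
324 [(222, [3, 144, 212]), (224, [2, 145, 213]), (226, [2, 146, 211]), (228, [2, 146, 211]), (230, [3, 129, 206]), (232, [20, 36, 177]), (234, [19, 39, 178]), (236, [19, 33, 217]), (238, [23, 18, 244]), (240, [23, 19, 244]), (242, [22, 19, 244])]
250 [279 351] [150, 145, 20, 18, 18, 19, 19, 22, 31, 31, 20, 18, 19, 19, 18, 35, 148]
256 [282 348] [150, 54, 19, 19, 20, 23, 27, 27, 28, 24, 27, 24, 19, 19, 18, 19, 44]
cap edge [0.6137834  0.26348419 0.092     ] lr [0.58973753 0.24142847 0.092     ] [0.63773477 0.24141924 0.092     ]
foot apex 230 [0.61505374 0.25013595 0.11875452]
foot apex 232 [0.61505279 0.24896302 0.11875452]
foot apex 234 [0.61505183 0.24778659 0.11875452]
```

```bash
python3 - <<'E'
from h import *
p=np.array([.61704312,.23712441,.22275452])
d=load('wrist3');P=cloud(d);print('cam',-d['R'].T@d['t'],d['R'][2])
for r in range(190,330,6): print(r,P[r,317].round(4),d['frame'][r,317].tolist())
print('bottom apex',onplane(d,317,230.5,p[2]-.118))
# scene: silhouettes
s=load('scene3');h=cv2.cvtColor(s['frame'],cv2.COLOR_RGB2HSV);S=cloud(s)
light=(h[...,1]<90)&(h[...,2]>90)
for r in range(146,182,2):
    print(r,[ (c,s['frame'][r,c].tolist()) for c in ()], ''.join('r' if (h[r,c,1]>140) else 'w' if h[r,c,2]>150 else 'g' if h[r,c,2]>90 else '.' for c in range(355,405)), S[r,380].round(3))
E
```

```text
cam [0.61553142 0.31362334 0.34820954] [ 0.000989   -0.3013922  -0.95349974]
190 [0.615 0.266 0.08 ] [246, 241, 227]
196 [0.615  0.2615 0.0767] [207, 203, 189]
202 [0.615  0.2606 0.0914] [208, 135, 103]
208 [0.615  0.2569 0.0919] [243, 162, 112]
214 [0.615  0.2532 0.0926] [215, 107, 97]
220 [0.615  0.2495 0.0933] [213, 104, 95]
226 [0.615  0.2454 0.0922] [212, 101, 92]
232 [0.615  0.2466 0.1105] [179, 169, 153]
238 [0.615  0.245  0.1173] [243, 239, 226]
244 [0.615  0.2416 0.1181] [244, 239, 225]
250 [0.615  0.2382 0.1188] [191, 184, 168]
256 [0.6151 0.2389 0.1311] [144, 139, 128]
262 [0.6151 0.2389 0.1409] [142, 138, 127]
268 [0.6151 0.2395 0.1514] [141, 137, 127]
274 [0.6151 0.2402 0.1612] [139, 136, 125]
280 [0.6152 0.2507 0.1944] [137, 135, 126]
286 [0.6152 0.2505 0.2001] [146, 144, 134]
292 [0.6152 0.2487 0.2015] [207, 206, 192]
298 [0.6152 0.2461 0.2012] [207, 207, 193]
304 [0.6152 0.2436 0.2014] [123, 135, 120]
310 [0.6152 0.2457 0.2107] [75, 96, 79]
316 [0.6152 0.2456 0.2151] [73, 93, 77]
322 [0.6152 0.2461 0.2205] [69, 91, 73]
328 [0.6152 0.2459 0.2243] [69, 92, 75]
bottom ap
[... 741 characters left out ...]
64 [] ........................gggggg.................... [0.614 0.225 0.147]
166 [] .......................gggggg..................... [0.618 0.22  0.145]
168 [] ................ggwwwwwggggggwwwww................ [0.617 0.223 0.135]
170 [] ............ggwwwwwwwwwgggggggwwwwwwwg............ [0.618 0.223 0.128]
172 [] ..........gwwwwwwwwwwwwggggggwwwwwwwwwwg.......... [0.617 0.225 0.118]
174 [] .........gwwwwwwwwwggwwwwwwwwwwwrrwwwwwwwg........ [0.62  0.221 0.115]
176 [] ........gwwwwwwwwwrggggwwwwwwgggrrwwwwwwwwg....... [0.623 0.217 0.112]
178 [] ........gwwwwwwwwgrrrggggggggggrrrwwwwwwwwwg...... [0.627 0.213 0.11 ]
180 [] wwggwww.gwwwwwwwwwrrrrrrrrrrrrrrrrwwwwwwwwwg...... [0.622 0.221 0.092]
```

```bash
cat >> h.py <<'E'
def qup(tilt,yaw,qu=pickle.load(open('qu.pkl','rb'))):
    return (R_.from_euler('z',yaw,degrees=True)*R_.from_euler('x',tilt,degrees=True)*R_.from_quat(qu)).as_quat()
E
python3 - <<'E'
from h import *
movel(np.array([.6165,.237,.30]),velocity=.2)
A=np.array([.60,.10,.30])
R=[]
for i,y in enumerate((0,-90,90)):
    goto(A,qup(2.7,y)); pause(.2); d=snap('scene',f'y{i}'); p=get_obs()['position']
    P=cloud(d);h=cv2.cvtColor(d['frame'],cv2.COLOR_RGB2HSV)
    m=((h[...,1]<90)&(h[...,2]>90)&(np.hypot(P[...,0]-A[0],P[...,1]-A[1])<.045)&(P[...,2]>.17)&(P[...,2]<.2)).astype(np.uint8)
    k,l,s,c=cv2.connectedComponentsWithStats(m); j=1+np.argmax(s[1:,4])
    q=P[l==j]; yy,xx=np.nonzero(l==j)
    lowv=yy.max(); foot=onplane(d,c[j][0],c[j][1],.189)
    print(y,s[j],c[j],'foot',foot-p, 'tcp',p, get_obs()['time_s'])
a=np.hstack([cv2.imread(f'pics/y{i}.png')[110:270,280:420] for i in range(3)])
cv2.imwrite('pics/cmp4.png',cv2.resize(a,None,fx=1.9,fy=1.9,interpolation=2))
E
```

```text
0 [341 171  14  13 119] [347.37815126 177.98319328] foot [ 0.0026196  -0.00720378 -0.11045786] tcp [0.59994796 0.10115145 0.29945786] 11.0417
-90 [341 171  14  12 114] [347.19298246 177.15789474] foot [ 0.00038665 -0.00404183 -0.11098647] tcp [0.60001088 0.09997064 0.29998647] 12.725
90 [342 171  14  13 116] [348.74137931 177.93965517] foot [ 0.00514697 -0.00369916 -0.11101656] tcp [0.59999644 0.10001652 0.30001656] 15.6333
```

View pics/cmp4.png

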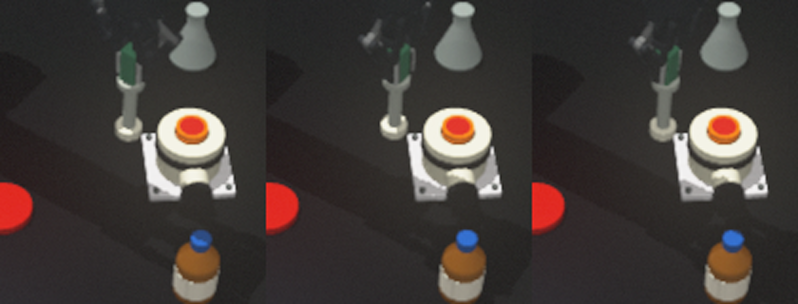

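With the tilt fixed, turning the tool ±90° shows the foot sits about 2.5 mm off the tool axis. Combining the views puts the cap at about (0.6158, 0.239), so I'll hover there and check.

```bash
python3 - <<'E'
from h import *
goto(np.array([.6156,.2416,.26]),qup(2.7,0))
movel(np.array([.6156,.2416,.222]),velocity=.1); pause(.3)
d=snap('wrist','w4');o=get_obs();p=o['position'];print(p,o['time_s'],o['ft_force'])
P=cloud(d);h=cv2.cvtColor(d['frame'],cv2.COLOR_RGB2HSV)
red=((h[...,0]<20)|(h[...,0]>172))&(h[...,1]>90)&(h[...,2]>120); red[330:]=0; red[:, :200]=0; red[:,430:]=0
ys,xs=np.nonzero(red); print('red box',xs.min(),xs.max(),ys.min(),ys.max())
c=int((xs.min()+xs.max())/2)
e=onplane(d,c,ys.min()-.5,.092); print('cap c',e[:2]-[0,.0242])
for r in range(206,290,6): print(r,P[r,317].round(4),h[r,317,1])
a=np.nonzero(~red[ys.min():280,317]&(h[ys.min():280,317,1]<70))[0][0]+ys.min()
print('foot front bottom',a,onplane(d,317,a,p[2]-.118)[:2]-[0,.018])
cv2.imwrite('pics/w4c.png',d['frame'][150:350,200:440,::-1])
E
```

```text
[0.615929   0.2417244  0.22272919] 18.0583 [ 1.04828247 -1.22344804 -2.4004032 ]
red box 278 353 215 285
cap c [0.61322702 0.23920584]
206 [0.6145 0.2669 0.0805] 18
212 [0.6145 0.263  0.0808] 23
218 [0.6145 0.2593 0.0825] 122
224 [0.6145 0.2573 0.0919] 128
230 [0.6145 0.2567 0.1065] 74
236 [0.6145 0.256  0.119 ] 17
242 [0.6145 0.2524 0.1187] 17
248 [0.6145 0.2488 0.1186] 17
254 [0.6145 0.2478 0.1276] 27
260 [0.6145 0.2478 0.1389] 26
266 [0.6145 0.2478 0.1495] 28
272 [0.6145 0.2479 0.1592] 26
278 [0.6145 0.2477 0.1674] 25
284 [0.6146 0.2568 0.2004] 24
foot front bottom 231 [0.61448776 0.23770232]
```

View pics/w4c.png

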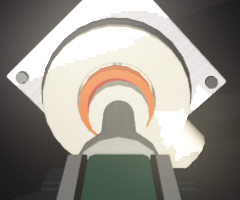

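The shaft is now vertical, with the foot within about 1 mm of the cap centre in y and 1.2 mm in x. I'll nudge x and press.

```bash
python3 - <<'E'
from h import *
t=np.array([.6148,.2421,.216])
movel(t,velocity=.05)
f0=get_obs()['ft_force']
t[2]=.199
print(movel(t,velocity=.015,guard=28)); o=get_obs(); print(o['position'],o['ft_force']-f0,o['gripper_width'],o['time_s'])
pause(.2)
t[2]=.26; movel(t,velocity=.12); d=snap('scene','s5');w=snap('wrist','w5')
for x in(d,w):
    P=cloud(x);h=cv2.cvtColor(x['frame'],cv2.COLOR_RGB2HSV)
    m=((h[...,0]<20)|(h[...,0]>172))&(h[...,1]>100)&(np.hypot(P[...,0]-.616,P[...,1]-.238)<.03)
    print(m.sum(),np.percentile(P[m][:,2],[5,50,95]))
a=cv2.resize(cv2.imread('pics/scene5.png' if 0 else 'pics/s5.png')[110:220,325:435],(480,480),interpolation=2);b=cv2.imread('pics/w5.png')
cv2.imwrite('pics/cmp5.png',np.hstack([a[:,80:400],b[:,80:560]])); print(get_obs()['time_s'])
E
```

```text
False
[0.61477833 0.24207234 0.19872275] [0.17279099 0.70874199 0.42603113] 0.0231032005649278 19.6167
179 [0.07607785 0.08029883 0.08441032]
1670 [0.07114983 0.08058018 0.08184568]
20.575
```

View pics/cmp5.png

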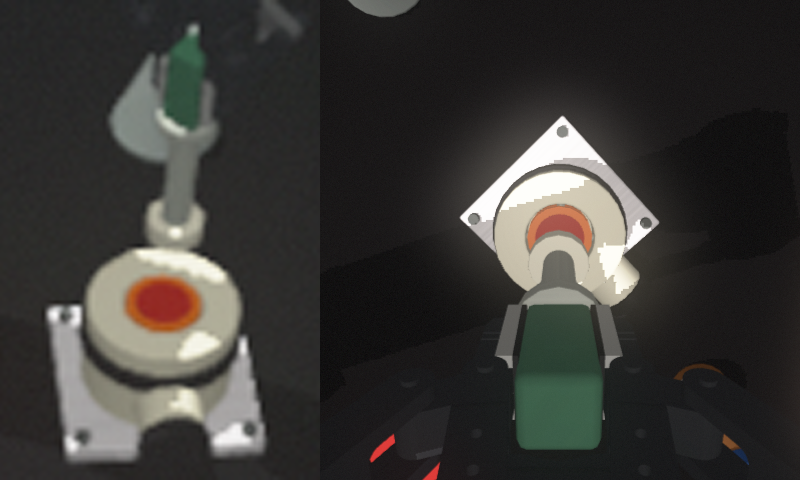

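The cap looks flush at z≈0.0805, but the press ended with almost no force. I'll press again until there is a firm stop, to be sure it is seated.

```bash
python3 - <<'E'
from h import *
t=np.array([.6148,.2421,.203])
movel(t,velocity=.12); f0=get_obs()['ft_force']; t[2]=.190
print(movel(t,velocity=.012,guard=25)); o=get_obs(); print(o['position'],o['ft_force']-f0,o['gripper_width'],o['time_s'])
t[2]=.30; movel(t,velocity=.2); pause(.2);w=snap('wrist','w6');d=snap('scene','s6')
for x in(d,w):
    P=cloud(x);h=cv2.cvtColor(x['frame'],cv2.COLOR_RGB2HSV)
    r=np.hypot(P[...,0]-.616,P[...,1]-.238)
    m=((h[...,0]<20)|(h[...,0]>172))&(h[...,1]>100)&(r<.02); k=(h[...,1]<60)&(r>.033)&(r<.045)&(abs(P[...,2]-.08)<.01)
    print('cap',P[m].mean(0),np.median(P[m][:,2]),'rim',np.median(P[k][:,2]))
P=cloud(w)
for r in range(200,330,8): print(r,P[r,317].round(4),w['frame'][r,317].tolist())
print(get_obs()['position'],get_obs()['time_s'])
E
```

```text
True
[0.6153304  0.24247375 0.19860137] [-0.4667321  -0.30053711  5.22604079] 0.023608409760837473 21.975
cap [0.61604068 0.23811634 0.08106844] 0.08138703265133844 rim 0.08032679101364908
cap [0.61667353 0.24295154 0.08094638] 0.08079730138468251 rim 0.08046250180773948
200 [0.6107 0.259  0.0801] [205, 127, 90]
208 [0.6107 0.2525 0.0812] [167, 85, 78]
216 [0.6107 0.2458 0.0814] [165, 83, 75]
224 [0.6107 0.2391 0.0817] [163, 79, 71]
232 [0.6114 0.2562 0.1847] [135, 130, 117]
240 [0.6115 0.2536 0.1938] [204, 196, 178]
248 [0.6115 0.2491 0.1945] [200, 194, 175]
256 [0.6116 0.2472 0.2042] [108, 105, 96]
264 [0.6117 0.2478 0.2208] [106, 104, 96]
272 [0.6118 0.2476 0.2332] [104, 102, 94]
280 [0.612  0.2565 0.2696] [103, 102, 95]
288 [0.6121 0.256  0.2772] [155, 154, 145]
296 [0.6121 0.2522 0.2757] [154, 155, 145]
304 [0.6121 0.2495 0.277 ] [90, 101, 90]
312 [0.6122 0.2507 0.2872] [52, 70, 56]
320 [0.6122 0.2504 0.2933] [49, 67, 53]
328 [0.6122 0.2506 0.2998] [46, 65, 52]
[0.61415848 0.24186063 0.29814858] 22.9417
```

The firm stop came at the same height, and the cap is level with the rim to within 1 mm, so it's home. Now I return the pusher by retracing the path.

```bash
python3 - <<'E'
from h import *
goto(TG+.07*xp+[0,0,.12],QC)
movel(TG+.07*xp+.004*zp,velocity=.15)
movel(TG+.02*xp+.004*zp,velocity=.1); pause(.2)
f0=get_obs()['ft_force']
hit=movel(TG+.004*zp,velocity=.02,guard=8); o=get_obs()
print(hit,(o['position']-TG)@F,(o['ft_force']-f0)@F,o['time_s'])
d=snap('scene','s7'); w=snap('wrist','w7')
a=cv2.resize(d['frame'][220:330,200:310,::-1],(480,480),interpolation=2)
cv2.imwrite('pics/cmp7.png',np.hstack([a[:,80:400],w['frame'][:,80:560,::-1]]))
E
```

```text
False [1.64131715e-03 7.90338291e-05 4.65368920e-03] [ 5.17284921  3.32507578 -0.61446346] 27.5
```

View pics/cmp7.png

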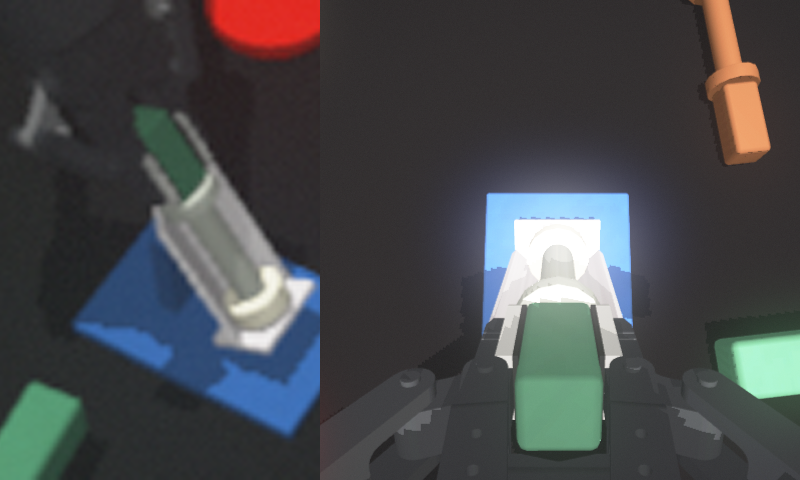

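The pusher sits in the trough, with light contact. I'll slide it down to the stop, release, back off and check.

```bash
python3 - <<'E'
from h import *
print(movel(TG+.0005*xp-.0015*zp,velocity=.02,guard=8),(get_obs()['position']-TG)@F)
grip(.085); pause(.3)
movel(TG+.15*zp,velocity=.12); pause(.5)
d=snap('scene','s8');t=snap('top','t8');w=snap('wrist','w8')
c0=np.array([.572,-.212,.145])
for x,n in((d,'scene0'),(t,'top0')):
    for y in(x,load(n)):
        q=(handle(y,c0)-c0)@F; print(len(q),q.mean(0).round(4),np.percentile(q,[50,97],axis=0).round(4).tolist())
    P=cloud(x)
    diff=np.abs(x['frame'].astype(int)-load(n)['frame']).max(2)>60
    h=cv2.cvtColor(x['frame'],cv2.COLOR_RGB2HSV);h0=cv2.cvtColor(load(n)['frame'],cv2.COLOR_RGB2HSV)
    for nm,c,r in(('dish',(.457,-.011),.06),('bottle',(.757,.055),.05),('flask',(.455,.43),.06)):
        P0=cloud(load(n)); f=lambda P:P[(np.hypot(P[...,0]-c[0],P[...,1]-c[1])<r)&(P[...,2]>.009)].mean(0).round(4)
        print(nm,f(P0),f(P))
o=get_obs();print(o['time_s'],o['ft_force'],o['gripper_width'])
cv2.imwrite('pics/s8c.png',cv2.resize(d['frame'][100:340,190:450,::-1],None,fx=2.4,fy=2.4,interpolation=2))
E
```

```text
True [0.00176065 0.00054535 0.00012709]
183 [ 0.0048 -0.0063  0.0095] [[0.0067, -0.0071, 0.0109], [0.0122, 0.004, 0.0281]]
180 [ 0.0049 -0.0062  0.0099] [[0.0067, -0.0072, 0.0111], [0.0119, 0.0039, 0.0286]]
dish [ 0.4584 -0.0131  0.0148] [ 0.4582 -0.013   0.0146]
bottle [0.7673 0.0421 0.0714] [0.7672 0.0421 0.0714]
flask [0.4799 0.4311 0.0497] [0.48   0.4313 0.0507]
125 [0.0059 0.0028 0.0178] [[0.0084, 0.0028, 0.0239], [0.0136, 0.0112, 0.0301]]
120 [0.0064 0.0029 0.0175] [[0.0094, 0.0028, 0.0238], [0.0126, 0.0111, 0.0316]]
dish [ 0.4578 -0.0109  0.0152] [ 0.4576 -0.0107  0.0149]
bottle [0.7556 0.0538 0.0863] [0.7553 0.054  0.0869]
flask [0.4745 0.434  0.0517] [0.4739 0.4339 0.0509]
30.8667 [ 0.04097577  0.53744043 -0.29634003] 0.08535326149649491
```

View pics/s8c.png

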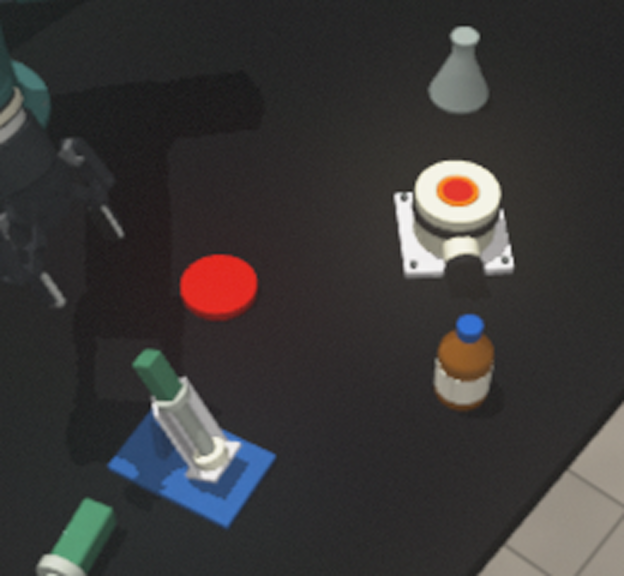

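The pusher is back within about 1 mm of where it lay, the cap is flush, and the bystanders have not moved.

```bash
python3 -c "
from workcell import *
hand_in()"
```

```text
the job is handed in; nothing more can be done
```

I took the small green-handled pusher out of its cradle, pressed the cap home with it held upright, laid it back, let go and handed in. The arm's clock read 30.9 s at my last check, against the 43 s limit; no verdict was reported.

**Last checks:**
- **Cap:** its top is about 0.3–1 mm above the rim in the depth readings, which is within their noise.
- **Pusher:** the handle is within about 1 mm of its starting place in both the scene and top views, and the gripper is open and clear.
- **Bystanders:** the bottle, flask and dish show shifts under 1 mm, which is also noise.

**What disagreed on the way:**
- **Tilt in the grip:** the pusher sat about 2.7° tilted and 2.5 mm off the tool axis. I corrected both before pressing.
- **Cap position:** the scene, top and wrist views differed by 2–4 mm. I settled it with a close look from the wrist camera.
- **First press:** it ended with almost no force, so I pressed again. The second press met a firm stop at the same height, so the cap was already seated.

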